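# Turn up pump covers in a V cradle, scrap the one lacking a boss

## Task

Two pump cover castings lie hollow side down on the bench. Turn each one over into the angle-iron V cradle so that its closed face lies on the far leg and its hollow side looks up towards you, like the checked cover already standing there, and look for the two round bosses inside: a cover that lacks a boss goes from the cradle into the red reject bin, and a sound one stays turned up in the cradle, slid along the fold until it touches the checked cover. Do not displace the checked cover or the other things on the bench.

Things in the scene. Friction and masses are not known exactly. Their poses are not given: they have to be found in the camera images.
- cover_sound_center (a point): Grey aluminium pump cover, a shallow box open below: 104 mm long (x), 60 wide (y), 26 high (z, out of the closed face), walls 5; 0.22 kg. Point: its centre, half-way up. The sound one: two round bosses (22 mm across) in its hollow at x = -24 and +24, ends 5 mm inside the rim. Starts flat on the bench beyond the cradle, hollow side down; from above it looks like the faulty one, and they may have swapped places.
- cover_faulty_center (a point): Grey aluminium pump cover, a shallow box open below: 104 mm long (x), 60 wide (y), 26 high (z, out of the closed face), walls 5; 0.22 kg. Point: its centre, half-way up. The faulty one: the boss at x = +24 mm is missing, only the one at x = -24 stands in its hollow. Starts flat on the bench beyond the cradle, hollow side down.
- cover_checked_center (a point): Grey aluminium pump cover, a shallow box open below: 104 mm long (x), 60 wide (y), 26 high (z, out of the closed face), walls 5; 0.22 kg. Point: its centre, half-way up. Checked before, has both bosses; loose, nested in the cradle against the stop: closed face on the far leg, a 60 mm end on the near leg. Its x points down the far leg to the fold, z down into that leg, y along the fold.
- cradle_stop (a point): V cradle, fixed: waxed smooth steel angle (friction about 0.2) as a V in wooden chocks, legs at 45 degrees, 70 mm wide inside, 6 thick. Point: inside of the fold at the face of the stop plate (left end, 104 mm wide, 60 mm tall), 16 mm above the bench. x across the fold, level, away from the robot; y along the fold to the stop; z up. A nested cover's centre is 28 mm to +x and 46 mm above the fold.
- cradle_open (a point): The open right-hand end of the cradle, on the inside of the fold, 294 mm from the stop's face; same axes. The legs' edges lie 49 mm to either side of the fold and 49 mm above it, so a nested cover sticks 34 mm out beyond the far leg's edge.
- reject_bin: Red plastic open bin for rejects, fixed: 150 mm (x) by 190 mm (y) outside, 65 mm high, walls and floor 4 mm. The origin is the centre of its underside, on the bench.
- jar: Glass jar with a grey metal lid, 71 mm across and 102 mm high; a loose bystander. The origin is the centre of its underside.
- elbow: Black plastic pipe elbow, 67 x 67 mm and 42 mm high; a loose bystander. The origin is the centre of its underside.
- tape: Roll of masking tape lying flat, 105 mm across and 24 mm high; a loose bystander. The origin is the centre of its underside.

How it is judged:
By the outcome, as a careful person would: the job done as asked, in the order asked, and still so for the second after the job is handed in, with the robot touching nothing.
It also fails if it takes over 72 s, if anything falls off the work surface, if the arm or the gripper's body presses on something with over 40 N, if the wrist force passes 120 N, or if a joint passes its speed limit or range.

## Robot

A 7-joint arm with a two-finger parallel gripper is mounted at the origin on the work surface; the furniture and walls round the work are solid. World frame = base frame: x ahead of the robot, y to its left, z up, the work surface at z = 0. Lengths are in m, angles in rad, forces in N, time in s.
With the tool pointing down it reaches from about 0.425 to 1.025 m from the base axis. Payload 9.4 kg.
Tool frame: the origin (TCP) lies at the centre of the arm's flange, where the gripper is bolted on; the fingertips stand 186 mm ahead of it and the grasp point (between the pads) lies 167 mm ahead of it (manip.tips_ahead is the distance from the TCP to the fingertips, in m); x points along the fingers, z is the direction in which the jaws open and shut, and the axes are right-handed (so a half turn about x gives the same grasp; the last joint's range is limited). The gripper opens to 93 mm and grips with 3 to 60 N. Pads are 15 mm wide; open, the fingers measure 128 mm over their backs; the gripper's body (75 mm by 188 mm) begins 65 mm behind the grasp point.
Start: joints at [1.263, 0.599, -0.003, 1.599, 0.002, 0.943, -0.08], TCP at [0.166, -0.706, 0.405] pointing down, gripper open.
Joint ranges: [-2.57, 2.57], [-0.35, 1.97], [-1.29, 1.29], [0.11, 2.56], [-1.05, 4.19], [0.11, 1.86], [-2.63, 2.63]. Speed limits (rad/s): [2.22, 2.22, 3.01, 3.01, 3.14, 3.14, 3.14].

## Interface

Orientations are given as a unit quaternion [w, x, y, z].
In Python, from station import status, imaging, manip gives the robot as it stands.
- The arm moves only by the tool arm_command, never from a script. Its argument "moves" is one flat list of numbers, 6 for each row, row after row: the shift along the world's x, y, z in cm, then the turn, a rotation vector about the world's x, y, z in degrees. A call has 1 to 5 rows; each row shifts and turns the commanded pose from where the row before left it; what a row does not reach is not made up. A row lasts 1/8 s, in which the tool goes at most 62.5 mm and 10.7 degrees, less where a joint would pass 70% of its speed; a pose out of reach is approached as far as the arm can. A call with a gripper value outside its range is refused whole. "grip" is the opening, from 0 (shut) to 1 (fully open), set as the call begins (left out, the last holds). The fingers move at their own pace and stop on an object; "newtons" is the grip in N (left out, the last holds). Time passes only in rows, so rows that do not move let the fingers close. It gives the time, the measured TCP pose, the force and the opening at its end, in the units of the state.
- status.sense(): the state, without advancing time (a new reading comes with each control period).
- imaging.snapshot(name): name is "side" or "top" or "wrist"; returns a dict with "color" (480x640x3 uint8, red, green, blue), "K" (3x3 intrinsics, pixels), "R" (3x3) and "t" (3): a world point X has camera coordinates R X + t; the wrist camera has in their place "mount" (4x4, takes a point from camera to tool coordinates, whose origin is the TCP and whose axes are the tool frame's). Camera axes: x right, y down, z forward; pixel columns grow to the right and rows downward; lengths in m; the calibration is good to about 2 mm. A picture is of the moment at which its call begins: read the wrist's pose just before it. There is no depth.
- manip.close_job(): hands the job in, once; it reports no verdict.
The state is a dict: "time_s": time; "qpos": joint angles; "qvel": joint speeds; "tau": joint torques, N m; "ee_pos": TCP position; "tool_rot": TCP orientation; "wrist_force": force on the tool from outside, world axes, zero at the start; "torque": the same for the moment, N m; "opening": opening from 0.0 (shut) to 1.0 (fully open).
Only numpy, scipy, OpenCV 4.12 (cv2) and the standard library are available. Lean on these libraries where they do the work, as an engineer would, in place of code of your own. Each camera call takes 0.05 s, during which the arm holds its last target. There are 200 camera calls.

## Working session

There is one attempt and no reset: what is moved stays moved. The work goes in short steps, Python scripts to look and compute and a tool call to move; the robot and the scene stay as the last step left them, time stands still between calls to the robot, and variables do not carry over. Pictures are saved under pics/ and viewed, about 8 in all and at most 12, crops included, and the job is handed in when it is done.

Besides the shell and the picture viewer there is one more tool, called after ">>>" as name(argument=value, ...) on one line, values as JSON. arm_command: Moves the arm, as the interface text tells. Its arguments: {"type":"object","properties":{"moves":{"type":"array","items":{"type":"number"}},"grip":{"type":"number"},"newtons":{"type":"number"}},"required":["moves"]}

```bash
ls; mkdir -p pics
python3 - <<'E'
from station import status, imaging, manip
import cv2,numpy as np
s=status.sense();print({k:np.round(v,3) for k,v in s.items()})
for n in ["side","top"]:
    d=imaging.snapshot(n);cv2.imwrite(f"pics/{n}0.png",d["color"][:,:,::-1]);print(n,d["K"].round(1).tolist(),d["R"].round(3).tolist(),d["t"].round(3).tolist(), (-d["R"].T@d["t"]).round(3))
d=imaging.snapshot("wrist");print(d["K"],d["mount"].round(3))
E
```

```text
pics
{'time_s': np.float64(0.0), 'qpos': array([ 1.263,  0.6  , -0.003,  1.6  ,  0.002,  0.943, -0.08 ]), 'qvel': array([-0.   ,  0.001,  0.002, -0.   , -0.002, -0.001, -0.   ]), 'tau': array([ 0.0000e+00, -7.6508e+01,  1.4980e+00, -2.5236e+01, -5.2000e-02,
        1.7000e-02,  0.0000e+00]), 'ee_pos': array([ 0.166, -0.706,  0.404]), 'tool_rot': array([ 0.554,  0.439,  0.555, -0.439]), 'wrist_force': array([-0.123,  0.726,  0.072]), 'torque': array([0.004, 0.027, 0.007]), 'opening': np.float64(1.001)}
side [[552.2, 0.0, 322.3], [0.0, 552.2, 236.8], [0.0, 0.0, 1.0]] [[-0.12, 0.993, 0.023], [0.504, 0.08, -0.86], [-0.856, -0.092, -0.509]] [0.062, -0.163, 1.463] [1.341 0.086 0.603]
top [[590.3, 0.0, 323.9], [0.0, 590.3, 237.8], [0.0, 0.0, 1.0]] [[0.013, -1.0, 0.009], [-0.994, -0.014, -0.107], [0.107, -0.007, -0.994]] [0.005, 0.491, 1.116] [0.368 0.02  1.162]
[[421.23877642   0.         315.03630768]
 [  0.         421.23877642 228.09826976]
 [  0.           0.           1.        ]] [[ 0.001 -0.246  0.969  0.019]
 [-0.001 -0.969 -0.246  0.068]
 [ 1.    -0.001 -0.001 -0.   ]
 [ 0.     0.     0.     1.   ]]
```

View pics/top0.png

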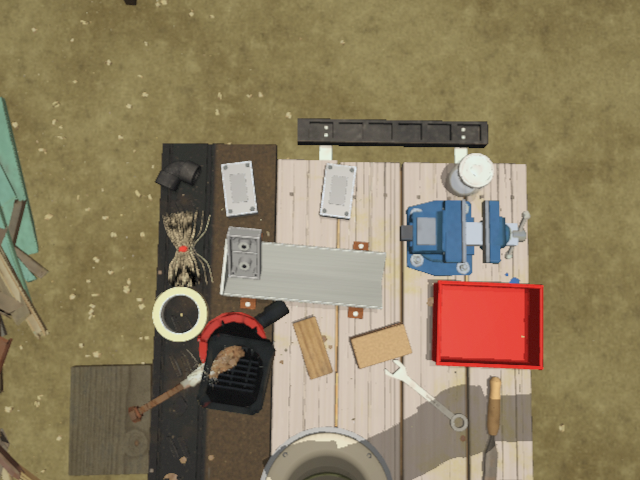

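View pics/side0.png

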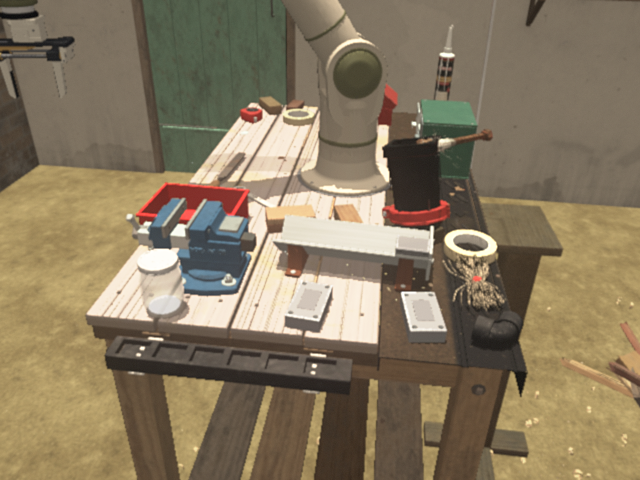

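Top view: flat covers at about (240,188) and (338,190), checked cover (243,253), cradle right end x≈384, bin (488,325), jar (470,175), vise (440,235). Enlarging for accurate corners.

```bash
python3 - <<'E'
import cv2
i=cv2.imread("pics/top0.png")[140:330,200:400]
cv2.imwrite("pics/top0c.png",cv2.resize(i,None,fx=3.15,fy=3.15,interpolation=cv2.INTER_CUBIC) if 0 else cv2.resize(i,(630,598),interpolation=cv2.INTER_CUBIC))
E
cat > h.py <<'E'
from station import status, imaging, manip
import cv2,numpy as np
from scipy.spatial.transform import Rotation as R
def ray(d,u,v):
    x=np.linalg.inv(d["K"])@[u,v,1.]
    if "mount" in d: # needs d["state"]
        s=d["state"];q=s["tool_rot"];T=R.from_quat(np.r_[q[1:],q[0]]).as_matrix();M=np.array(d["mount"])
        return s["ee_pos"]+T@M[:3,3],T@M[:3,:3]@x
    return -d["R"].T@d["t"],d["R"].T@x
def onz(d,u,v,z):
    o,r=ray(d,u,v);return o+r*(z-o[2])/r[2]
def snap(n,f=None):
    s=status.sense();d=imaging.snapshot(n);d["state"]=s
    if f:cv2.imwrite("pics/"+f,d["color"][:,:,::-1])
    return d
def proj(d,X):
    if "mount" in d:
        s=d["state"];q=s["tool_rot"];T=R.from_quat(np.r_[q[1:],q[0]]).as_matrix();M=np.array(d["mount"])
        c=M[:3,:3].T@(T.T@(np.array(X)-s["ee_pos"])-M[:3,3])
    else: c=d["R"]@X+d["t"]
    p=d["K"]@c;return p[:2]/p[2]
E
```

```text
(no output)
```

View pics/top0c.png

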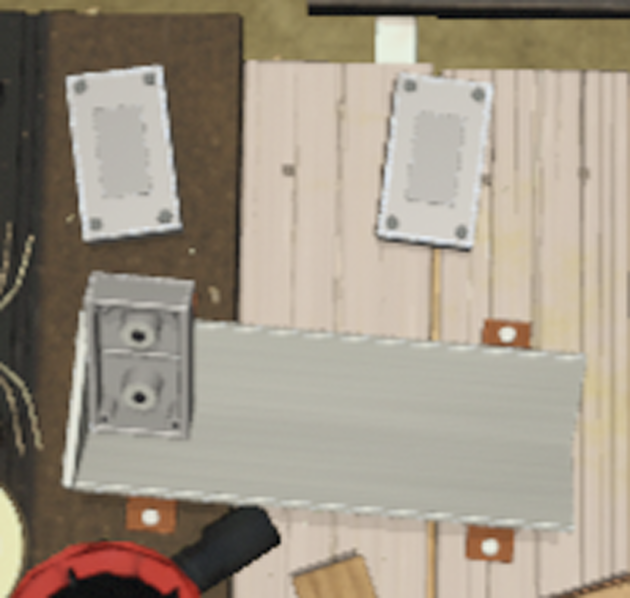

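Run:
```python
from h import *
d=snap("top")
def P(a,z): return np.array([onz(d,200+u/3.15-.0,140+v/3.147,z)for u,v in a])
for n,c in dict(A=[(68,75),(162,67),(181,230),(86,241)],B=[(398,73),(492,85),(472,248),(377,236)]).items():
    p=P(c,.026);print(n,p.mean(0).round(4),np.linalg.norm(np.diff(p,axis=0),axis=1).round(4),np.degrees(np.arctan2(*(p[0]-p[3]+p[1]-p[2])[[1,0]])).round(2))
p=P([(195,322),(582,355),(573,528),(66,487)],.065);print(p.round(4))
f=p[0]-p[1];g=p[3]-p[2]
print([np.degrees(np.arctan2(-v[0],v[1])).round(2) for v in (f,g)],"open",((p[1]+p[2])/2).round(4),np.linalg.norm(p[1]-p[2]))
# bin rim, jar lid
print("bin",[onz(d,u,v,.065).round(3) for u,v in[(434,282),(543,285),(542,368),(434,364)]])
print("jar",onz(d,477,167,.102).round(3))
print("vise",onz(d,440,235,.1).round(3),[onz(d,u,v,.1).round(3) for u,v in [(402,233),(407,202),(470,275),(500,200)]])
print("bucket",[onz(d,u,v,.2).round(3) for u,v in[(265,335),(285,312),(210,355)]])
```

```text
A [0.5847 0.1781 0.026 ] [0.0586 0.1034 0.0588] 7.92
B [ 0.583  -0.0143  0.026 ] [0.059  0.1034 0.0591] -6.46
[[ 0.4761  0.1279  0.065 ]
 [ 0.4596 -0.1015  0.065 ]
 [ 0.3577 -0.0964  0.065 ]
 [ 0.3778  0.2012  0.065 ]]
[np.float64(-4.11), np.float64(-3.86)] open [ 0.4087 -0.099   0.065 ] 0.10204809634654204
bin [array([ 0.407, -0.193,  0.065]), array([ 0.404, -0.396,  0.065]), array([ 0.252, -0.39 ,  0.065]), array([ 0.257, -0.192,  0.065])]
jar [ 0.617 -0.266  0.102]
vise [ 0.49  -0.198  0.1  ] [array([ 0.493, -0.129,  0.1  ]), array([ 0.55 , -0.138,  0.1  ]), array([ 0.419, -0.251,  0.1  ]), array([ 0.556, -0.308,  0.1  ])]
bucket [array([0.313, 0.106, 0.2  ]), array([0.35 , 0.075, 0.2  ]), array([0.28 , 0.193, 0.2  ])]
```

```bash
cat >> h.py <<'E'
def st(s=None):
    s=s or status.sense();q=s["tool_rot"];T=R.from_quat(np.r_[q[1:],q[0]]);g=s["ee_pos"]+.167*T.as_matrix()[:,0]
    return s,T,g
def go(g,th,yaw,p=None,T=None,side=None):
    """grasp point g, th tool pitch deg (180 down, 90 ahead), yaw deg of its plane; jaw level. Prints delta."""
    s,T0,g0=st()
    p=s["ee_pos"] if p is None else p; T=T0 if T is None else T
    t,y=np.radians([th,yaw]);x=np.array([np.sin(t)*np.cos(y),np.sin(t)*np.sin(y),np.cos(t)])
    z=np.array([-np.sin(y),np.cos(y),0])
    best=None
    for sg in ((1,-1) if side is None else (side,)):
        M=R.from_matrix(np.c_[x,np.cross(sg*z,x),sg*z]);v=(M*T.inv()).as_rotvec(degrees=True)
        if best is None or np.linalg.norm(v)<np.linalg.norm(best[1]): best=(M,v,sg)
    P=np.array(g)-.167*x
    print("side",best[2],"to TCP",P.round(4),"d cm",((P-p)*100).round(2),"rot",best[1].round(2),"rows>=",round(max(np.linalg.norm(P-p)/.0625,np.linalg.norm(best[1])/10.7),1))
    return P,best[0]
def rep():
    s,T,g=st();print("t",round(s["time_s"],2),"g",g.round(4),"x",T.as_matrix()[:,0].round(3),"y",T.as_matrix()[:,1].round(3),"F",s["wrist_force"].round(1),"op",round(s["opening"],3),"q",s["qpos"].round(2))
E
python3 - <<'E'
from h import *
rep()
go([.563,-.012,.14],180,-6.46)
for sd in(1,-1):
  P,T=go([.563,-.012,.14],150,-6.46,side=sd)
go([.563,-.012,.0235],150,-6.46,P,T)
E
```

```text
t 0.2 g [ 0.1658 -0.7055  0.2372] x [-0.     0.001 -1.   ] y [ 0.973  0.229 -0.   ] F [ 0.2 -1.4 -0.8] op 0.999 q [ 1.26  0.6  -0.    1.6   0.    0.94 -0.08]
side -1 to TCP [ 0.563 -0.012  0.307] d cm [39.72 69.37 -9.72] rot [-5.000e-02 -1.000e-02 -1.969e+01] rows>= 12.9
side 1 to TCP [ 0.48   -0.0026  0.2846] d cm [ 31.42  70.31 -11.96] rot [-42.16  -2.56 155.36] rows>= 15.0
side -1 to TCP [ 0.48   -0.0026  0.2846] d cm [ 31.42  70.31 -11.96] rot [  1.73 -30.1  -19.25] rows>= 12.5
side -1 to TCP [ 0.48   -0.0026  0.1681] d cm [  0.     0.   -11.65] rot [0. 0. 0.] rows>= 1.9
```

>>> arm_command(moves=[2.65, 4.62, -0.5, 0, 0, -1.31, 2.65, 4.62, -0.5, 0, 0, -1.31, 2.65, 4.62, -0.5, 0, 0, -1.31, 2.65, 4.62, -0.5, 0, 0, -1.31, 2.65, 4.62, -0.5, 0, 0, -1.31], grip=1)

```text
time_s: 0.82
ee_pos: [0.299, -0.4732, 0.3796]
tool_rot: [0.528, 0.47, 0.528, -0.47]
wrist_force: [0.7, 0.1, -0.3]
opening: 1.001
```

>>> arm_command(moves=[2.65, 4.62, -0.5, 0, 0, -1.31, 2.65, 4.62, -0.5, 0, 0, -1.31, 2.65, 4.62, -0.5, 0, 0, -1.31, 2.65, 4.62, -0.5, 0, 0, -1.31, 2.65, 4.62, -0.5, 0, 0, -1.31])

```text
time_s: 1.45
ee_pos: [0.4316, -0.2423, 0.3547]
tool_rot: [0.5, 0.5, 0.5, -0.5]
wrist_force: [-0.1, -0.3, 0.2]
opening: 0.997
```

>>> arm_command(moves=[2.65, 4.62, -0.5, 0, 0, -1.31, 2.65, 4.62, -0.5, 0, 0, -1.31, 2.65, 4.62, -0.5, 0, 0, -1.31, 2.65, 4.62, -0.5, 0, 0, -1.31, 2.65, 4.62, -0.5, 0, 0, -1.31])

```text
time_s: 2.08
ee_pos: [0.5641, -0.0111, 0.3296]
tool_rot: [0.471, 0.527, 0.471, -0.527]
wrist_force: [-0.4, -1.0, -0.9]
opening: 1.001
```

>>> arm_command(moves=[-2, 0.2, -0.5, -0.75, -7.4, 0, -2, 0.2, -0.5, -0.75, -7.4, 0, -2, 0.2, -0.5, -0.75, -7.4, 0, -2, 0.2, -0.5, -0.75, -7.4, 0])

```text
time_s: 2.58
ee_pos: [0.5158, -0.0125, 0.3283]
tool_rot: [0.558, 0.593, 0.368, -0.45]
wrist_force: [0.3, -1.7, -0.3]
opening: 0.999
```

Run:
```python
from h import *
rep()
go([.563,-.012,.12],150,-6.46)
go([.563,-.012,.0235],150,-6.46)
d=snap("wrist","w1.png")
```

```text
t 2.58 g [ 0.5699 -0.0235  0.1707] x [ 0.324 -0.066 -0.944] y [ 0.938 -0.107  0.33 ] F [ 0.3 -1.7 -0.3] op 0.999 q [-0.17  0.43  0.08  2.26  0.51  0.14 -2.29]
side -1 to TCP [ 0.48   -0.0026  0.2646] d cm [-3.57  0.99 -6.36] rot [  0.27 -10.83   0.76] rows>= 1.2
side -1 to TCP [ 0.48   -0.0026  0.1681] d cm [ -3.57   0.99 -16.01] rot [  0.27 -10.83   0.76] rows>= 2.6
```

View pics/w1.png

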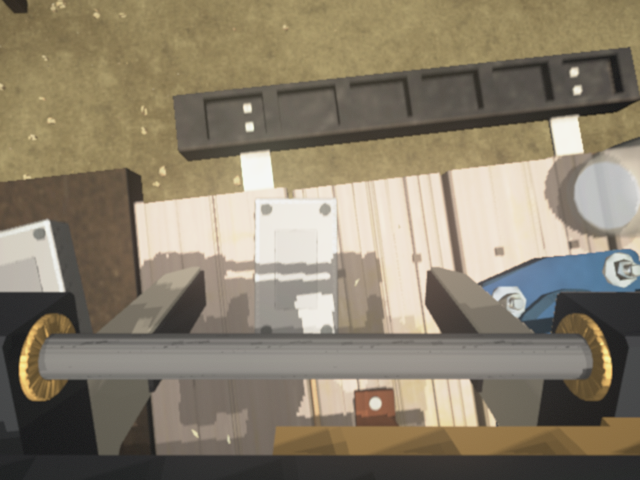

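The wrist picture shows cover B (265–325, 200–330) between the open fingers; joint 6 is near its lower limit, so I'll pick at 165° instead.

Run:
```python
from h import *
P,T=go([.563,-.0122,.08],166,-6.46)
go([.563,-.0122,.023],166,-6.46,P,T)
```

```text
side -1 to TCP [ 0.5229 -0.0077  0.242 ] d cm [ 0.72  0.5  -8.7 ] rot [2.22 5.25 0.58] rows>= 1.4
side -1 to TCP [ 0.5229 -0.0077  0.185 ] d cm [ 0.   0.  -5.7] rot [0. 0. 0.] rows>= 0.9
```

>>> arm_command(moves=[0.24, 0.17, -2.9, 0.74, 1.75, 0.2, 0.24, 0.17, -2.9, 0.74, 1.75, 0.2, 0.24, 0.17, -2.9, 0.74, 1.75, 0.2, 0, 0, 0, 0, 0, 0])

```text
time_s: 3.12
ee_pos: [0.5282, -0.0082, 0.2467]
tool_rot: [0.529, 0.578, 0.407, -0.47]
wrist_force: [-0.9, -0.2, -0.5]
opening: 1.0
```

Run:
```python
from h import *
rep()
go([.563,-.0122,.0235],166,-6.46)
```

```text
t 3.12 g [ 0.566  -0.0127  0.0841] x [ 0.226 -0.027 -0.974] y [ 0.968 -0.109  0.228] F [-0.9 -0.2 -0.5] op 1.0 q [-0.07  0.59 -0.05  2.25  0.84  0.11 -2.62]
side -1 to TCP [ 0.5229 -0.0077  0.1855] d cm [-0.54  0.06 -6.12] rot [-0.03 -0.84  0.  ] rows>= 1.0
```

>>> arm_command(moves=[0, 0, 0, 0.5, 4.5, 0, 0, 0, 0, 0.5, 4.5, 0, 0, 0, 0, 0, 0, 0])

```text
time_s: 3.5
ee_pos: [0.5283, -0.0087, 0.2488]
tool_rot: [0.49, 0.545, 0.45, -0.51]
wrist_force: [1.4, -0.4, 0.1]
opening: 0.997
```

Run:
```python
from h import *
rep()
P,T=go([.563,-.0122,.085],176,-6.46)
go([.563,-.0122,.023],176,-6.46,P,T)
```

```text
t 3.5 g [ 0.5408 -0.0101  0.0823] x [ 0.075 -0.008 -0.997] y [ 0.991 -0.114  0.075] F [ 1.4 -0.4  0.1] op 0.997 q [ 0.17  0.62 -0.39  2.18  0.7   0.38 -2.47]
side -1 to TCP [ 0.5514 -0.0109  0.2516] d cm [ 2.32 -0.22  0.28] rot [0.03 0.32 0.08] rows>= 0.4
side -1 to TCP [ 0.5514 -0.0109  0.1896] d cm [ 0.   0.  -6.2] rot [0. 0. 0.] rows>= 1.0
```

>>> arm_command(moves=[1.2, -0.1, 0, 0, 0.3, 0, 1.1, -0.1, -1, 0, 0, 0, 0, 0, -2.5, 0, 0, 0, 0, 0, -2.5, 0, 0, 0, 0, 0, 0, 0, 0, 0])

```text
time_s: 4.12
ee_pos: [0.5519, -0.0093, 0.187]
tool_rot: [0.49, 0.542, 0.452, -0.511]
wrist_force: [0.9, 0.8, -0.5]
opening: 0.998
```

Run:
```python
from h import *
rep()
P,T=go([.563,-.0122,.0225],176,-6.46)
```

```text
t 4.12 g [ 0.5634 -0.011   0.0204] x [ 0.069 -0.01  -0.998] y [ 0.992 -0.11   0.07 ] F [ 0.9  0.8 -0.5] op 0.998 q [ 0.09  0.73 -0.27  2.15  0.78  0.28 -2.54]
side -1 to TCP [ 0.5514 -0.0109  0.1891] d cm [-0.04 -0.16  0.21] rot [ 0.15 -0.01 -0.14] rows>= 0.0
```

>>> arm_command(moves=[0, -0.1, 0.2, 0, 0, 0, 0, 0, 0, 0, 0, 0, 0, 0, 0, 0, 0, 0, 0, 0, 0, 0, 0, 0, 0, 0, 0, 0, 0, 0], grip=0.4, newtons=35)

```text
time_s: 4.75
ee_pos: [0.5511, -0.0111, 0.1902]
tool_rot: [0.49, 0.543, 0.452, -0.511]
wrist_force: [0.2, -0.4, 0.1]
opening: 0.638
```

>>> arm_command(moves=[0, 0, 0, 0, 0, 0, 0, 0, 1, 0, 0, 0, 0, 0, 4, 0, 0, 0, 0, 0, 4, 0, 0, 0, 0, 0, 4, 0, 0, 0])

```text
time_s: 5.38
ee_pos: [0.5505, -0.0111, 0.3218]
tool_rot: [0.489, 0.542, 0.453, -0.511]
wrist_force: [0.8, -0.7, -2.0]
opening: 0.641
```

Run:
```python
from h import *
rep()
P,T=go([.56,-.015,.16],210,-6.46)
P,T=go([.56,-.015,.16],266,-6.46,P,T)
go([.56,-.015,.072],266,-6.46,P,T)
```

```text
t 5.38 g [ 0.5618 -0.0127  0.1552] x [ 0.068 -0.009 -0.998] y [ 0.991 -0.111  0.068] F [ 0.8 -0.7 -2. ] op 0.641 q [ 0.3   0.55 -0.55  2.08  0.55  0.59 -2.32]
side -1 to TCP [ 0.643  -0.0244  0.3046] d cm [ 9.25 -1.33 -1.71] rot [ 3.89 33.69 -0.1 ] rows>= 3.2
side -1 to TCP [ 0.7255 -0.0337  0.1716] d cm [  8.26  -0.93 -13.3 ] rot [ 6.3  55.64  0.  ] rows>= 5.2
side -1 to TCP [ 0.7255 -0.0337  0.0836] d cm [ 0.   0.  -8.8] rot [0. 0. 0.] rows>= 1.4
```

>>> arm_command(moves=[2.8, -0.3, -0.3, 1.2, 10, 0, 2.5, -0.3, -0.5, 1.2, 10, 0, 2.2, -0.3, -0.8, 1.2, 10, 0, 2, -0.2, -1.2, 1.2, 10, 0, 1.8, -0.2, -1.5, 1.2, 10, 0])

```text
time_s: 6.0
ee_pos: [0.6648, -0.0245, 0.2776]
tool_rot: [-0.223, -0.299, -0.643, 0.669]
wrist_force: [-0.8, -0.2, -3.4]
opening: 0.642
```

Run:
```python
from h import *
rep()
P,T=go([.54,-.015,.16],266,-6.46)
d=snap("top");s=snap("side")
def tri(a,b):
    o1,r1=ray(d,*a);o2,r2=ray(s,*b);k=np.linalg.lstsq(np.c_[r1,-r2],o2-o1,rcond=None)[0];p,q=o1+k[0]*r1,o2+k[1]*r2
    return ((p+q)/2).round(3),np.linalg.norm(p-q).round(4)
print("rack",tri((298,120),(350,362)),tri((488,122),(116,340)))
print("edge",onz(d,400,162,0))
```

```text
t 6.0 g [ 0.5442 -0.01    0.163 ] x [-0.722  0.087 -0.686] y [ 0.683 -0.073 -0.727] F [-0.8 -0.2 -3.4] op 0.642 q [ 0.31  0.92 -0.62  1.55  0.18  1.58 -2.05]
side -1 to TCP [ 0.7055 -0.0337  0.1716] d cm [  4.07  -0.92 -10.6 ] rot [ 4.09 39.14  0.18] rows>= 3.7
rack (array([0.725, 0.066, 0.023]), np.float64(0.0004)) (array([ 0.725, -0.305,  0.021]), np.float64(0.0122))
edge [ 0.64856729 -0.1390115   0.        ]
```

Rack top is ~20 mm above the bench at x≈0.725, so standing it with a level tool is tight. Better: set it down flat, regrip from the far side at ~238°, roll the tool 180° about its own axis and tilt ~20°, which lands it directly in the nested attitude.

Run:
```python
from h import *
P,T=go([.545,-.012,.05],176,-4.1)
go([.545,-.012,.0225],176,-4.1,P,T)
```

```text
side -1 to TCP [ 0.5334 -0.0112  0.2166] d cm [-13.16   1.37  -5.73] rot [ -5.02 -50.49   2.15] rows>= 4.7
side -1 to TCP [ 0.5334 -0.0112  0.1891] d cm [ 0.    0.   -2.75] rot [0. 0. 0.] rows>= 0.4
```

>>> arm_command(moves=[-2.65, 0.27, -0.5, -1, -10.1, 0.43, -2.65, 0.27, -0.5, -1, -10.1, 0.43, -2.65, 0.27, -1, -1, -10.1, 0.43, -2.65, 0.27, -1.5, -1, -10.1, 0.43, -2.6, 0.27, -1.5, -1, -10.1, 0.43])

```text
time_s: 6.72
ee_pos: [0.5325, -0.0114, 0.2292]
tool_rot: [0.5, 0.535, 0.463, -0.5]
wrist_force: [2.6, -1.7, -4.7]
opening: 0.644
```

>>> arm_command(moves=[0, 0, 0, 0, 0, 0])

```text
time_s: 6.85
ee_pos: [0.5315, -0.0101, 0.2292]
tool_rot: [0.5, 0.531, 0.464, -0.502]
wrist_force: [0.3, -0.0, -2.4]
opening: 0.642
```

Run:
```python
from h import *
rep()
P,T=go([.545,-.012,.0225],176,-4.1)
```

```text
t 6.85 g [ 0.5422 -0.0118  0.0625] x [ 0.064 -0.01  -0.998] y [ 0.996 -0.068  0.065] F [ 0.3 -0.  -2.4] op 0.642 q [ 0.16  0.66 -0.37  2.18  0.74  0.36 -2.47]
side -1 to TCP [ 0.5334 -0.0112  0.1891] d cm [ 0.19 -0.11 -4.01] rot [ 0.3  -0.32 -0.15] rows>= 0.6
```

>>> arm_command(moves=[0.1, 0, -2, 0, 0, 0, 0.1, 0, -1.5, 0, 0, 0, 0, 0, -0.5, 0, 0, 0, 0, 0, 0, 0, 0, 0])

```text
time_s: 7.35
ee_pos: [0.5376, -0.0108, 0.1894]
tool_rot: [0.499, 0.532, 0.463, -0.503]
wrist_force: [-2.0, 0.7, 7.5]
opening: 0.642
```

>>> arm_command(moves=[0, 0, 0, 0, 0, 0, 0, 0, 0, 0, 0, 0, 0, 0, 2.5, 0, 0, 0, 0, 0, 4, 0, 0, 0, 0, 0, 4, 0, 0, 0], grip=1)

```text
time_s: 7.98
ee_pos: [0.5366, -0.0111, 0.294]
tool_rot: [0.499, 0.531, 0.464, -0.504]
wrist_force: [0.3, 0.6, -0.2]
opening: 0.999
```

Run:
```python
from h import *
rep()
P,T=go([.600,-.016,.1],238,-4.1)
go([.600,-.016,.021],238,-4.1,P,T)
d=snap("top")
im=d["color"][:,:,::-1][110:330,190:440];cv2.imwrite("pics/t2.png",cv2.resize(im,None,fx=2.5,fy=2.5))
```

```text
t 7.97 g [ 0.547  -0.0126  0.1273] x [ 0.062 -0.009 -0.998] y [ 0.995 -0.072  0.063] F [ 0.3  0.6 -0.2] op 0.999 q [ 0.27  0.57 -0.52  2.13  0.61  0.52 -2.35]
side -1 to TCP [ 0.7413 -0.0261  0.1885] d cm [ 20.47  -1.51 -10.55] rot [ 4.68 61.41 -0.07] rows>= 5.8
side -1 to TCP [ 0.7413 -0.0261  0.1095] d cm [ 0.   0.  -7.9] rot [0. 0. 0.] rows>= 1.3
```

View pics/t2.png

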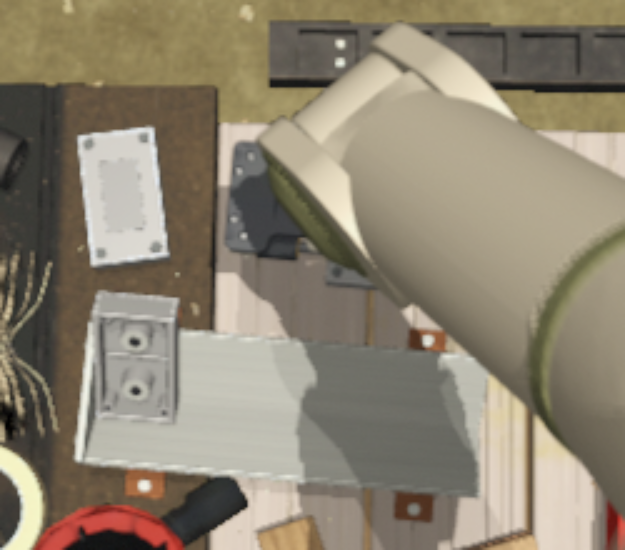

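>>> arm_command(moves=[3.45, -0.25, -1, 0.78, 10.23, 0, 3.45, -0.25, -1, 0.78, 10.23, 0, 3.45, -0.25, -1.5, 0.78, 10.23, 0, 3.45, -0.25, -2, 0.78, 10.23, 0, 3.45, -0.25, -2.5, 0.78, 10.23, 0])

```text
time_s: 8.65
ee_pos: [0.7106, -0.0241, 0.2127]
tool_rot: [-0.23, -0.277, -0.651, 0.668]
wrist_force: [0.8, 0.5, 0.9]
opening: 0.996
```

>>> arm_command(moves=[3.45, -0.25, -2.5, 0.78, 10.23, 0, 0, 0, 0, 0, 0, 0])

```text
time_s: 8.9
ee_pos: [0.7439, -0.0262, 0.1814]
tool_rot: [-0.168, -0.217, -0.674, 0.686]
wrist_force: [-0.4, 0.1, -0.1]
opening: 1.001
```

Run:
```python
from h import *
rep()
P,T=go([.602,-.0165,.06],238,-4.1)
go([.602,-.0165,.0205],238,-4.1,P,T)
```

```text
t 8.9 g [ 0.6021 -0.0159  0.0938] x [-0.849  0.061 -0.524] y [ 0.523 -0.036 -0.852] F [-0.4  0.1 -0.1] op 1.001 q [ 0.24  1.14 -0.55  1.28  0.19  1.82 -1.99]
side -1 to TCP [ 0.7433 -0.0266  0.1485] d cm [-0.06 -0.04 -3.29] rot [-0.12 -0.38 -0.02] rows>= 0.5
side -1 to TCP [ 0.7433 -0.0266  0.109 ] d cm [ 0.    0.   -3.95] rot [0. 0. 0.] rows>= 0.6
```

>>> arm_command(moves=[0, 0, -3.3, 0, -0.3, 0, 0, 0, -2.5, 0, 0, 0, 0, 0, -1.4, 0, 0, 0, 0, 0, 0, 0, 0, 0])

```text
time_s: 9.4
ee_pos: [0.7431, -0.0262, 0.1151]
tool_rot: [-0.173, -0.221, -0.672, 0.685]
wrist_force: [0.6, 1.0, -0.2]
opening: 0.999
```

Run:
```python
from h import *
rep()
go([.602,-.0165,.0205],238,-4.1)
snap("side","s3.png")
```

```text
t 9.4 g [ 0.6024 -0.0162  0.0257] x [-0.843  0.06  -0.535] y [ 0.534 -0.037 -0.845] F [ 0.6  1.  -0.2] op 0.999 q [ 0.23  1.22 -0.54  1.28  0.23  1.74 -1.99]
side -1 to TCP [ 0.7433 -0.0266  0.109 ] d cm [ 0.01 -0.05 -0.61] rot [-0.01  0.36 -0.07] rows>= 0.1
```

View pics/s3.png

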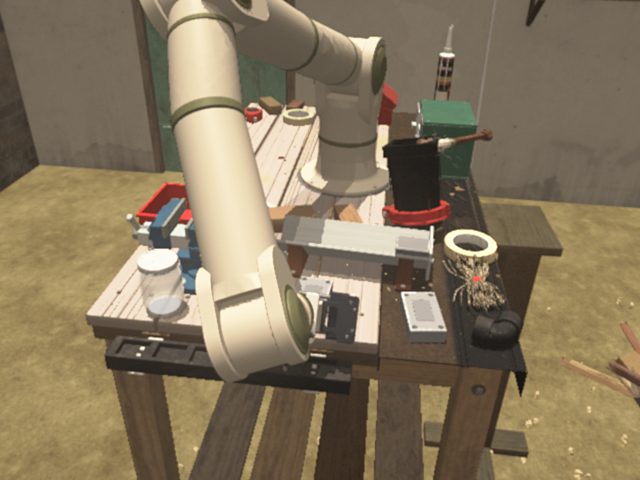

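The arm reaches in from the far side, clear of rack and jar. Grip and lift.

>>> arm_command(moves=[0, 0, -0.5, 0, 0, 0, 0, 0, 0, 0, 0, 0])

```text
time_s: 9.7
ee_pos: [0.7437, -0.026, 0.1111]
tool_rot: [-0.173, -0.221, -0.672, 0.685]
wrist_force: [-0.9, -0.1, -0.1]
opening: 1.003
```

>>> arm_command(moves=[0, 0, 0, 0, 0, 0, 0, 0, 0, 0, 0, 0, 0, 0, 0, 0, 0, 0, 0, 0, 0, 0, 0, 0, 0, 0, 0, 0, 0, 0], grip=0.4, newtons=45)

```text
time_s: 10.32
ee_pos: [0.7436, -0.0261, 0.1107]
tool_rot: [-0.173, -0.221, -0.672, 0.685]
wrist_force: [-0.1, -0.7, 1.2]
opening: 0.64
```

>>> arm_command(moves=[0, 0, 1, 0, 0, 0, 0, 0, 4, 0, 0, 0, 0, 0, 4, 0, 0, 0, 0, 0, 4, 0, 0, 0, 0, 0, 4, 0, 0, 0])

```text
time_s: 10.95
ee_pos: [0.7417, -0.0255, 0.2545]
tool_rot: [-0.169, -0.213, -0.674, 0.687]
wrist_force: [-0.1, 0.6, -6.4]
opening: 0.64
```

Run:
```python
from h import *
rep()
s,T,g=st();print("180 roll about tool x: axis",T.as_matrix()[:,0].round(3), "18 rows of 10 deg:",(T.as_matrix()[:,0]*10).round(2))
```

```text
t 10.95 g [ 0.5995 -0.0164  0.1675] x [-0.852  0.055 -0.521] y [ 0.52  -0.034 -0.853] F [-0.1  0.6 -6.4] op 0.64 q [ 0.09  1.01 -0.24  1.3   0.02  1.86 -1.79]
180 roll about tool x: axis [-0.852  0.055 -0.521] 18 rows of 10 deg: [-8.52  0.55 -5.21]
```

>>> arm_command(moves=[-0.6, 0.2, 0, 8.52, -0.55, 5.21, -0.6, 0.2, 0, 8.52, -0.55, 5.21, -0.6, 0.2, 0, 8.52, -0.55, 5.21, -0.6, 0.2, 0, 8.52, -0.55, 5.21, -0.6, 0.2, 0, 8.52, -0.55, 5.21])

```text
time_s: 11.58
ee_pos: [0.7114, -0.0147, 0.2526]
tool_rot: [0.246, 0.12, 0.901, -0.337]
wrist_force: [-0.6, 0.1, -2.7]
opening: 0.642
```

>>> arm_command(moves=[-0.6, 0.2, 0, 8.52, -0.55, 5.21, -0.6, 0.2, 0, 8.52, -0.55, 5.21, -0.6, 0.2, 0, 8.52, -0.55, 5.21, -0.6, 0.2, 0, 8.52, -0.55, 5.21, -0.6, 0.2, 0, 8.52, -0.55, 5.21])

```text
time_s: 12.2
ee_pos: [0.6814, -0.0049, 0.2526]
tool_rot: [0.275, 0.006, 0.958, 0.075]
wrist_force: [-0.3, -0.4, -2.0]
opening: 0.638
```

Run:
```python
from h import *
rep()
P,T=go([.480,.062,.18],240,-4.1,side=1)
go([.4788,.0614,.11],257.3,-4.1,P,T)
```

```text
t 12.2 g [0.5397 0.004  0.1647] x [-0.849  0.053 -0.526] y [-0.03   0.989  0.148] F [-0.3 -0.4 -2. ] op 0.638 q [ 0.38  1.09 -0.86  1.46  0.25  1.82 -0.48]
side 1 to TCP [0.6243 0.0517 0.2635] d cm [-5.72  5.66  1.09] rot [68.55 -3.16 40.6 ] rows>= 7.5
side 1 to TCP [0.6413 0.0498 0.1467] d cm [  1.7   -0.19 -11.68] rot [ 1.24 17.26  0.  ] rows>= 1.9
```

>>> arm_command(moves=[-0.7, 0.7, 0.1, 8.57, -0.4, 5.08, -0.7, 0.7, 0.1, 8.57, -0.4, 5.08, -0.7, 0.7, 0.1, 8.57, -0.4, 5.08, -0.7, 0.7, 0.1, 8.57, -0.4, 5.08, -0.7, 0.7, 0.1, 8.57, -0.4, 5.08])

```text
time_s: 12.82
ee_pos: [0.6464, 0.0301, 0.2575]
tool_rot: [0.247, -0.102, 0.839, 0.474]
wrist_force: [0.2, -0.1, -3.5]
opening: 0.643
```

>>> arm_command(moves=[-0.7, 0.7, 0.1, 8.57, -0.4, 5.08, -0.7, 0.7, 0.1, 8.57, -0.4, 5.08, -0.7, 0.7, 0.1, 8.57, -0.4, 5.08, 0, 0, 0, 0, 0, 0])

```text
time_s: 13.32
ee_pos: [0.6254, 0.0513, 0.2603]
tool_rot: [0.207, -0.159, 0.691, 0.674]
wrist_force: [1.0, -0.5, -2.9]
opening: 0.643
```

Run:
```python
from h import *
rep()
go([.4788,.0614,.12],257.3,-4.1,side=1)
snap("side","s4.png")
```

```text
t 13.32 g [0.4812 0.0613 0.1766] x [-0.863  0.06  -0.501] y [-0.499  0.042  0.865] F [ 1.  -0.5 -2.9] op 0.643 q [ 0.48  1.25 -1.27  1.59  0.33  1.81  0.5 ]
side 1 to TCP [0.6413 0.0498 0.1567] d cm [  1.59  -0.15 -10.36] rot [1.590e+00 1.729e+01 1.000e-02] rows>= 1.7
```

View pics/s4.png

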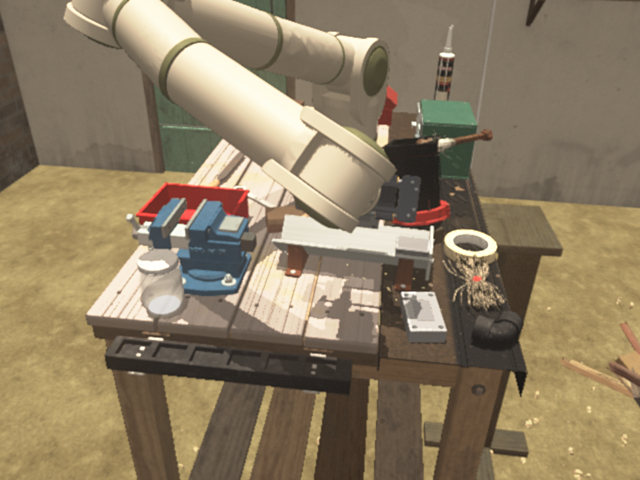

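>>> arm_command(moves=[0.4, 0, -1.5, 0.4, 4.3, 0, 0.4, 0, -1.5, 0.4, 4.3, 0, 0.4, 0, -1.5, 0.4, 4.3, 0, 0.4, 0, -1.5, 0.4, 4.3, 0, 0, 0, 0, 0, 0, 0])

```text
time_s: 14.0
ee_pos: [0.6358, 0.0558, 0.1971]
tool_rot: [0.103, -0.066, 0.71, 0.694]
wrist_force: [-0.5, 0.7, -1.7]
opening: 0.64
```

Run:
```python
from h import *
rep()
go([.4788,.0614,.12],257.3,-4.1,side=1)
```

```text
t 14.0 g [0.4738 0.0641 0.1574] x [-0.97   0.05  -0.237] y [-0.236  0.029  0.971] F [-0.5  0.7 -1.7] op 0.64 q [ 0.22  1.13 -0.66  1.54  0.02  1.86  0.95]
side 1 to TCP [0.6413 0.0498 0.1567] d cm [ 0.55 -0.6  -4.04] rot [ 1.02  0.98 -0.95] rows>= 0.7
```

>>> arm_command(moves=[0.3, -0.3, -2, 0.5, 0.5, -0.5, 0.25, -0.3, -2, 0.5, 0.5, -0.5, 0, 0, 0, 0, 0, 0])

```text
time_s: 14.38
ee_pos: [0.6407, 0.0485, 0.1549]
tool_rot: [0.103, -0.049, 0.701, 0.704]
wrist_force: [0.3, -0.5, -1.8]
opening: 0.641
```

Run:
```python
from h import *
rep()
go([.4788,.0614,.085],257.3,-4.1,side=1)
d=snap("top");cv2.imwrite("pics/t5.png",cv2.resize(d["color"][:,:,::-1][160:340,180:420],None,fx=2.5,fy=2.5))
```

```text
t 14.38 g [0.4781 0.0612 0.119 ] x [-0.974  0.076 -0.214] y [-0.215  0.004  0.977] F [ 0.3 -0.5 -1.8] op 0.641 q [ 0.23  1.2  -0.66  1.51  0.03  1.84  0.98]
side 1 to TCP [0.6413 0.0498 0.1217] d cm [ 0.06  0.13 -3.31] rot [-0.74 -0.26  0.23] rows>= 0.5
```

View pics/t5.png

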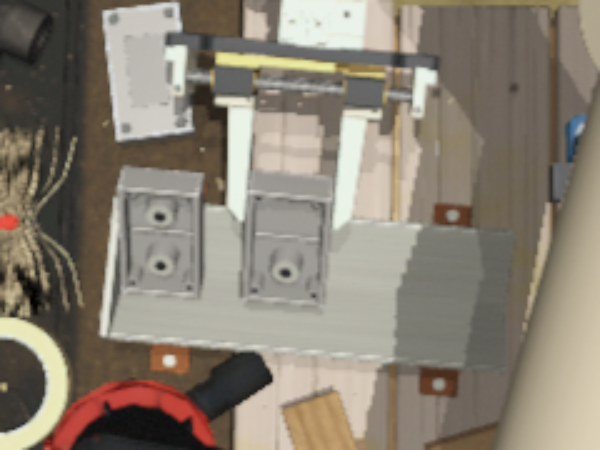

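Faulty cover (only the lower boss, at (285,270); none above it) is aligned over the cradle, hollow up. Seating it in the V.

>>> arm_command(moves=[0, 0, -2, -0.7, -0.2, 0.2, 0, 0, -1.2, 0, 0, 0, 0, 0, 0, 0, 0, 0])

```text
time_s: 14.8
ee_pos: [0.6406, 0.0499, 0.1243]
tool_rot: [0.103, -0.054, 0.705, 0.699]
wrist_force: [-0.4, -0.1, -2.5]
opening: 0.642
```

Run:
```python
from h import *
rep()
go([.4788,.0614,.081],257.3,-4.1,side=1)
```

```text
t 14.8 g [0.4781 0.0611 0.0875] x [-0.973  0.067 -0.22 ] y [-0.22   0.016  0.975] F [-0.4 -0.1 -2.5] op 0.642 q [ 0.22  1.23 -0.64  1.5   0.06  1.82  0.98]
side 1 to TCP [0.6413 0.0498 0.1177] d cm [ 0.07 -0.01 -0.66] rot [ 0.07  0.03 -0.14] rows>= 0.1
```

>>> arm_command(moves=[0, 0, -0.3, 0, 0, 0, 0, 0, -0.2, 0, 0, 0, 0, 0, 0, 0, 0, 0])

```text
time_s: 15.18
ee_pos: [0.6411, 0.0498, 0.1208]
tool_rot: [0.103, -0.055, 0.705, 0.699]
wrist_force: [-0.4, 0.0, -3.0]
opening: 0.64
```

>>> arm_command(moves=[0, 0, 0, 0, 0, 0, 0, 0, 0, 0, 0, 0, 0, 0, 0, 0, 0, 0, 0, 0, 0, 0, 0, 0, 0, 0, 0, 0, 0, 0], grip=0.76)

```text
time_s: 15.8
ee_pos: [0.641, 0.0498, 0.1206]
tool_rot: [0.103, -0.055, 0.705, 0.699]
wrist_force: [0.6, 0.1, 0.1]
opening: 0.756
```

Run:
```python
from h import *
rep()
d=snap("top");cv2.imwrite("pics/t6.png",cv2.resize(d["color"][:,:,::-1][160:340,180:420],None,fx=2.5,fy=2.5))
```

```text
t 15.8 g [0.4786 0.0611 0.0835] x [-0.973  0.068 -0.222] y [-0.221  0.016  0.975] F [0.6 0.1 0.1] op 0.756 q [ 0.22  1.24 -0.64  1.5   0.06  1.81  0.98]
```

View pics/t6.png

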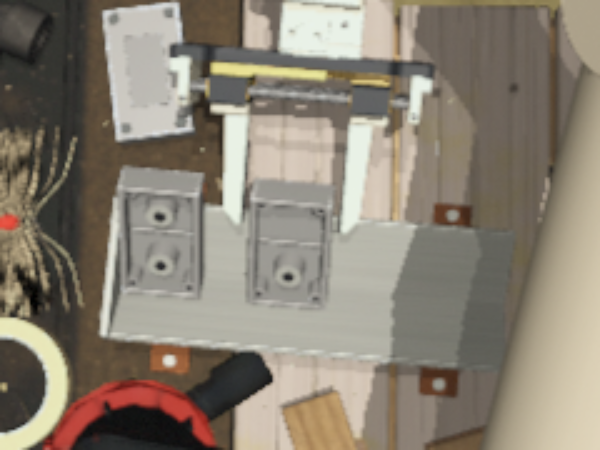

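Seated in the nest, weight off the gripper, and the missing boss confirmed. Regrip and carry it to the bin.

>>> arm_command(moves=[0, 0, 0, 0, 0, 0, 0, 0, 0, 0, 0, 0, 0, 0, 0, 0, 0, 0, 0, 0, 0, 0, 0, 0], grip=0.4, newtons=45)

```text
time_s: 16.35
ee_pos: [0.641, 0.0498, 0.1206]
tool_rot: [0.103, -0.055, 0.705, 0.699]
wrist_force: [-0.0, -0.3, -0.8]
opening: 0.642
```

>>> arm_command(moves=[0, 0, 1, 0, 0, 0, 0, 0, 3, 0, 0, 0, 0, 0, 3, 0, 0, 0, 0, 0, 3, 0, -3, 0, 0, 0, 3, 0, -6, 0])

```text
time_s: 16.98
ee_pos: [0.6405, 0.0503, 0.2516]
tool_rot: [0.159, -0.111, 0.695, 0.692]
wrist_force: [0.7, 0.1, -3.2]
opening: 0.644
```

Run:
```python
from h import *
rep()
P,T=go([.45,-.03,.27],210,-4.1,side=1)
P,T=go([.325,-.29,.27],180,-4.1,P,T,side=1)
go([.325,-.29,.1],180,-4.1,P,T,side=1)
```

```text
t 16.98 g [0.4861 0.0615 0.189 ] x [-0.925  0.067 -0.375] y [-0.374  0.017  0.927] F [ 0.7  0.1 -3.2] op 0.644 q [ 0.15  0.99 -0.49  1.55 -0.03  1.8   1.12]
side 1 to TCP [ 0.5333 -0.036   0.4146] d cm [-10.72  -8.63  16.31] rot [ -3.19 -37.86  -0.35] rows>= 3.6
side 1 to TCP [ 0.325 -0.29   0.437] d cm [-20.83 -25.4    2.24] rot [ -2.14 -29.92  -0.  ] rows>= 5.3
side 1 to TCP [ 0.325 -0.29   0.267] d cm [  0.   0. -17.] rot [0. 0. 0.] rows>= 2.7
```

>>> arm_command(moves=[-2.1, -1.7, 3.3, -0.6, -7.6, 0, -2.1, -1.7, 3.3, -0.6, -7.6, 0, -2.1, -1.7, 3.3, -0.6, -7.6, 0, -2.1, -1.7, 3.3, -0.6, -7.6, 0, -2.1, -1.7, 3.3, -0.6, -7.6, 0])

```text
time_s: 17.6
ee_pos: [0.5345, -0.0355, 0.417]
tool_rot: [0.375, -0.335, 0.622, 0.6]
wrist_force: [1.2, -0.6, -1.9]
opening: 0.643
```

>>> arm_command(moves=[-3, -3.6, 0.3, -0.3, -4.3, 0, -3, -3.6, 0.3, -0.3, -4.3, 0, -3, -3.6, 0.3, -0.3, -4.3, 0, -3, -3.6, 0.3, -0.3, -4.3, 0, -3, -3.6, 0.3, -0.3, -4.3, 0])

```text
time_s: 18.23
ee_pos: [0.384, -0.2156, 0.431]
tool_rot: [0.479, -0.445, 0.55, 0.52]
wrist_force: [0.3, -0.7, -2.7]
opening: 0.64
```

>>> arm_command(moves=[-3, -3.6, 0.3, -0.3, -4.3, 0, -3, -3.6, 0.3, -0.3, -4.3, 0, 0, 0, 0, 0, 0, 0])

```text
time_s: 18.6
ee_pos: [0.3224, -0.2889, 0.4369]
tool_rot: [0.517, -0.483, 0.518, 0.481]
wrist_force: [-0.4, 0.3, -2.0]
opening: 0.64
```

Run:
```python
from h import *
rep()
go([.325,-.29,.1],180,-4.1,side=1)
d=snap("top","t7.png")
hsv=cv2.cvtColor(d["color"],cv2.COLOR_RGB2HSV);m=((hsv[...,0]<6)|(hsv[...,0]>174))&(hsv[...,1]>180)&(hsv[...,2]>90);m[:, :400]=0
n,l,s,c=cv2.connectedComponentsWithStats(m.astype(np.uint8));k=1+np.argmax(s[1:,4]);b=s[k];print(b)
print([onz(d,u,v,.065).round(3) for u,v in[(b[0],b[1]),(b[0]+b[2],b[1]+b[3])]])
```

```text
t 18.6 g [ 0.3226 -0.2892  0.2699] x [ 0.001 -0.002 -1.   ] y [-0.997  0.071 -0.001] F [-0.4  0.3 -2. ] op 0.64 q [ 1.    0.23 -0.48  2.18  0.16  0.76  1.91]
side 1 to TCP [ 0.325 -0.29   0.267] d cm [  0.26  -0.11 -16.99] rot [ 0.11  0.06 -0.01] rows>= 2.7
[ 432  281  111   89 5280]
[array([ 0.408, -0.189,  0.065]), array([ 0.248, -0.392,  0.065])]
```

>>> arm_command(moves=[0, 0, -4, 0, 0, 0, 0, 0, -4, 0, 0, 0, 0, 0, -4, 0, 0, 0, 0, 0, -3, 0, 0, 0, 0, 0, -1.8, 0, 0, 0])

```text
time_s: 19.27
ee_pos: [0.3266, -0.2857, 0.2672]
tool_rot: [0.516, -0.484, 0.515, 0.484]
wrist_force: [0.4, 0.6, -2.5]
opening: 0.64
```

>>> arm_command(moves=[0, 0, 0, 0, 0, 0, 0, 0, 0, 0, 0, 0, 0, 0, 0, 0, 0, 0, 0, 0, 0, 0, 0, 0], grip=0.85)

```text
time_s: 19.77
ee_pos: [0.3256, -0.2873, 0.2692]
tool_rot: [0.516, -0.485, 0.516, 0.482]
wrist_force: [0.0, 0.1, -1.2]
opening: 0.848
```

>>> arm_command(moves=[0, 0, 3, 0, 0, 0, 0, 0, 4, 0, 0, 0, 0, 0, 4, 0, 0, 0, 0, 0, 4, 0, 0, 0, 0, 0, 0, 0, 0, 0])

```text
time_s: 20.4
ee_pos: [0.3258, -0.2874, 0.4212]
tool_rot: [0.516, -0.486, 0.516, 0.481]
wrist_force: [-0.1, -0.7, 0.2]
opening: 0.848
```

Run:
```python
from h import *
rep()
d=snap("top","t8.png");s=snap("side","s8.png")
a=d["color"][240:400,390:570];b=s["color"][150:310,100:300]
cv2.imwrite("pics/c8.png",np.hstack([cv2.resize(a,(380,340)),cv2.resize(b,(420,340))])[:,:,::-1])
```

```text
t 20.4 g [ 0.3268 -0.2882  0.2542] x [ 0.006 -0.005 -1.   ] y [-0.998  0.066 -0.006] F [-0.1 -0.7  0.2] op 0.848 q [ 1.02  0.26 -0.52  2.19  0.2   0.72  1.87]
```

View pics/c8.png

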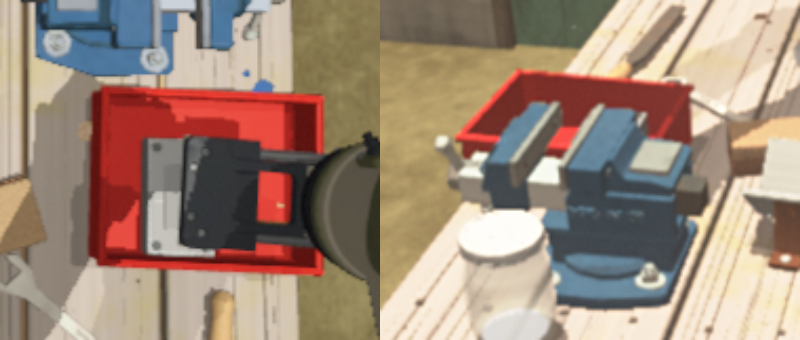

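Faulty cover lies fully inside the bin. Now the second cover, gripped from the far side likewise.

Run:
```python
from h import *
P,T=go([.56,.176,.25],180,7.92,side=-1)
P,T=go([.6194,.1829,.10],237.7,7.92,P,T,side=-1)
go([.6194,.1829,.0205],237.7,7.92,P,T,side=-1)
d=snap("top");hsv=cv2.cvtColor(d["color"],cv2.COLOR_RGB2HSV)
print("checked/A corners stay? elbow:",onz(d,178,175,.04).round(3))
```

```text
side -1 to TCP [0.56  0.176 0.417] d cm [23.49 46.32 -0.17] rot [ 2.3000e-01 -1.5000e-01 -1.6833e+02] rows>= 15.7
side -1 to TCP [0.7592 0.2024 0.1892] d cm [ 19.92   2.64 -22.78] rot [-7.95 57.15  0.  ] rows>= 5.4
side -1 to TCP [0.7592 0.2024 0.1097] d cm [ 0.    0.   -7.95] rot [0. 0. 0.] rows>= 1.3
checked/A corners stay? elbow: [0.607 0.295 0.04 ]
```

>>> arm_command(moves=[1.38, 2.72, 0, 0, 0, -9.9, 1.38, 2.72, 0, 0, 0, -9.9, 1.38, 2.72, 0, 0, 0, -9.9, 1.38, 2.72, 0, 0, 0, -9.9, 1.38, 2.72, 0, 0, 0, -9.9], grip=1)

```text
time_s: 21.18
ee_pos: [0.3948, -0.1502, 0.4172]
tool_rot: [0.671, -0.222, 0.672, 0.221]
wrist_force: [0.9, -0.1, -0.6]
opening: 0.999
```

>>> arm_command(moves=[1.38, 2.72, 0, 0, 0, -9.9, 1.38, 2.72, 0, 0, 0, -9.9, 1.38, 2.72, 0, 0, 0, -9.9, 1.38, 2.72, 0, 0, 0, -9.9, 1.38, 2.72, 0, 0, 0, -9.9])

```text
time_s: 21.8
ee_pos: [0.4638, -0.0142, 0.417]
tool_rot: [0.701, 0.079, 0.704, -0.081]
wrist_force: [-0.6, 0.0, -0.8]
opening: 1.0
```

>>> arm_command(moves=[1.38, 2.72, 0, 0, 0, -9.9, 1.38, 2.72, 0, 0, 0, -9.9, 1.38, 2.72, 0, 0, 0, -9.9, 1.38, 2.72, 0, 0, 0, -9.9, 1.38, 2.72, 0, 0, 0, -9.9])

```text
time_s: 22.42
ee_pos: [0.5328, 0.1219, 0.4168]
tool_rot: [0.603, 0.365, 0.606, -0.368]
wrist_force: [0.3, 0.1, 0.9]
opening: 0.997
```

>>> arm_command(moves=[1.38, 2.72, 0, 0, 0, -9.9, 1.38, 2.72, 0, 0, 0, -9.9, 0, 0, 0, 0, 0, 0])

```text
time_s: 22.8
ee_pos: [0.5603, 0.1779, 0.4165]
tool_rot: [0.533, 0.462, 0.535, -0.464]
wrist_force: [-0.4, 0.3, -0.3]
opening: 0.999
```

Run:
```python
from h import *
rep()
P,T=go([.6194,.1829,.13],237.7,7.92,side=-1)
```

```text
t 22.8 g [0.5596 0.1778 0.2495] x [-0.004 -0.001 -1.   ] y [ 0.99   0.142 -0.004] F [-0.4  0.3 -0.3] op 0.999 q [-0.43  0.42  0.03  1.91 -0.02  0.82 -1.81]
side -1 to TCP [0.7592 0.2024 0.2192] d cm [ 19.89   2.45 -19.72] rot [-8.03 56.89 -0.21] rows>= 5.4
```

>>> arm_command(moves=[2.84, 0.35, -2.5, -1.15, 8.13, 0, 2.84, 0.35, -2.8, -1.15, 8.13, 0, 2.84, 0.35, -2.8, -1.15, 8.13, 0, 2.84, 0.35, -2.8, -1.15, 8.13, 0, 2.84, 0.35, -2.9, -1.15, 8.13, 0])

```text
time_s: 23.42
ee_pos: [0.7027, 0.1917, 0.2784]
tool_rot: [0.335, 0.244, 0.664, -0.623]
wrist_force: [0.9, -0.5, -0.3]
opening: 1.001
```

>>> arm_command(moves=[2.84, 0.35, -2.9, -1.15, 8.13, 0, 2.84, 0.35, -3, -1.15, 8.13, 0, 0, 0, 0, 0, 0, 0])

```text
time_s: 23.8
ee_pos: [0.756, 0.1969, 0.2122]
tool_rot: [0.242, 0.148, 0.691, -0.665]
wrist_force: [-0.5, -0.2, 0.6]
opening: 0.999
```

Run:
```python
from h import *
rep()
P,T=go([.6194,.1829,.06],237.7,7.92,side=-1)
P,T=go([.6194,.1829,.0205],237.7,7.92,P,T,side=-1)
```

```text
t 23.8 g [0.6158 0.1774 0.1236] x [-0.839 -0.116 -0.531] y [ 0.526  0.073 -0.847] F [-0.5 -0.2  0.6] op 0.999 q [-0.25  1.09 -0.1   1.19 -0.09  1.86 -1.76]
side -1 to TCP [0.7592 0.2024 0.1492] d cm [ 0.32  0.55 -6.3 ] rot [ 0.04 -0.23  0.03] rows>= 1.0
side -1 to TCP [0.7592 0.2024 0.1097] d cm [ 0.    0.   -3.95] rot [0. 0. 0.] rows>= 0.6
```

>>> arm_command(moves=[0.2, 0.3, -3.2, 0, 0, 0, 0.1, 0.2, -3.1, 0, 0, 0, 0, 0, -2.5, 0, 0, 0, 0, 0, -1.2, 0, 0, 0, 0, 0, 0, 0, 0, 0])

```text
time_s: 24.42
ee_pos: [0.7591, 0.2042, 0.12]
tool_rot: [0.245, 0.15, 0.691, -0.663]
wrist_force: [0.0, -0.4, 0.4]
opening: 1.0
```

Run:
```python
from h import *
rep()
P,T=go([.6194,.1829,.0205],237.7,7.92,side=-1)
```

```text
t 24.43 g [0.6196 0.1846 0.0303] x [-0.835 -0.117 -0.537] y [ 0.532  0.074 -0.843] F [ 0.  -0.4  0.4] op 1.0 q [-0.26  1.2  -0.1   1.16 -0.08  1.77 -1.75]
side -1 to TCP [0.7592 0.2024 0.1097] d cm [ 0.01 -0.18 -1.03] rot [-0.02  0.21 -0.05] rows>= 0.2
```

>>> arm_command(moves=[0, -0.1, -0.7, 0, 0, 0, 0, 0, -0.2, 0, 0, 0, 0, 0, 0, 0, 0, 0])

```text
time_s: 24.8
ee_pos: [0.7595, 0.2032, 0.112]
tool_rot: [0.245, 0.151, 0.691, -0.663]
wrist_force: [0.6, 0.1, 0.2]
opening: 0.997
```

>>> arm_command(moves=[0, 0, 0, 0, 0, 0, 0, 0, 0, 0, 0, 0, 0, 0, 0, 0, 0, 0, 0, 0, 0, 0, 0, 0, 0, 0, 0, 0, 0, 0], grip=0.4, newtons=45)

```text
time_s: 25.42
ee_pos: [0.7594, 0.2033, 0.1117]
tool_rot: [0.245, 0.151, 0.691, -0.663]
wrist_force: [0.3, 0.2, -0.4]
opening: 0.638
```

Run:
```python
from h import *
rep()
```

```text
t 25.43 g [0.6201 0.1838 0.0218] x [-0.834 -0.117 -0.539] y [ 0.533  0.075 -0.843] F [ 0.3  0.2 -0.4] op 0.638 q [-0.26  1.21 -0.1   1.16 -0.08  1.76 -1.75]
```

>>> arm_command(moves=[0, 0, 1, 0, 0, 0, 0, 0, 3, 0, 0, 0, 0, 0, 4, 0, 0, 0, 0, 0, 4, 0, 0, 0, 0, 0, 3, 0, 0, 0])

```text
time_s: 26.05
ee_pos: [0.7452, 0.2005, 0.261]
tool_rot: [0.251, 0.16, 0.69, -0.66]
wrist_force: [-0.5, 1.3, -1.6]
opening: 0.641
```

Run:
```python
from h import *
rep()
s,T,g=st();print((T.as_matrix()[:,0]*-10).round(2))
```

```text
t 26.05 g [0.6078 0.182  0.1679] x [-0.823 -0.111 -0.558] y [ 0.552  0.078 -0.83 ] F [-0.5  1.3 -1.6] op 0.641 q [-0.25  1.02 -0.13  1.22 -0.09  1.86 -1.79]
[8.23 1.11 5.58]
```

>>> arm_command(moves=[-0.2, -1.2, 0, 8.3, 1.0, 4.6, -0.2, -1.2, 0, 8.3, 1.0, 4.6, -0.2, -1.2, 0, 8.3, 1.0, 4.6, -0.2, -1.2, 0, 8.3, 1.0, 4.6, -0.2, -1.2, 0, 8.3, 1.0, 4.6])

```text
time_s: 26.68
ee_pos: [0.735, 0.1397, 0.2592]
tool_rot: [0.273, 0.07, 0.905, -0.317]
wrist_force: [0.2, 0.3, -3.2]
opening: 0.638
```

>>> arm_command(moves=[-0.6, -0.8, 0, 8.3, 0.7, 4.6, -0.6, -0.8, 0, 8.3, 0.7, 4.6, -0.6, -0.8, 0, 8.3, 0.7, 4.6, -0.6, -0.8, 0, 8.3, 0.7, 4.6, -0.6, -0.8, 0, 8.3, 0.7, 4.6])

```text
time_s: 27.3
ee_pos: [0.7049, 0.0997, 0.259]
tool_rot: [0.261, -0.027, 0.962, 0.079]
wrist_force: [-0.5, -0.1, -2.7]
opening: 0.644
```

Run:
```python
from h import *
rep()
P,T=go([.480,.062,.18],240,-4.1,side=1)
```

```text
t 27.3 g [0.5609 0.0979 0.1744] x [-0.862 -0.011 -0.506] y [-0.093  0.986  0.137] F [-0.5 -0.1 -2.7] op 0.644 q [ 0.15  1.06 -0.68  1.37  0.12  1.84 -0.41]
side 1 to TCP [0.6243 0.0517 0.2635] d cm [-8.07 -4.8   0.45] rot [69.5  -1.71 36.46] rows>= 7.3
```

>>> arm_command(moves=[-1, -0.6, 0.05, 8.69, -0.2, 4.56, -1, -0.6, 0.05, 8.69, -0.2, 4.56, -1, -0.6, 0.05, 8.69, -0.2, 4.56, -1, -0.6, 0.05, 8.69, -0.2, 4.56, -1, -0.6, 0.05, 8.69, -0.2, 4.56])

```text
time_s: 27.92
ee_pos: [0.6549, 0.0696, 0.2611]
tool_rot: [0.24, -0.116, 0.839, 0.475]
wrist_force: [-0.3, 0.2, -3.0]
opening: 0.643
```

>>> arm_command(moves=[-1, -0.6, 0.05, 8.69, -0.2, 4.56, -1, -0.6, 0.05, 8.69, -0.2, 4.56, -1, -0.6, 0.05, 8.69, -0.2, 4.56, 0, 0, 0, 0, 0, 0])

```text
time_s: 28.42
ee_pos: [0.625, 0.051, 0.2614]
tool_rot: [0.206, -0.159, 0.692, 0.674]
wrist_force: [0.8, 0.5, -3.2]
opening: 0.645
```

Run:
```python
from h import *
rep()
go([.4795,.0614,.12],257.6,-4.1,side=1)
```

```text
t 28.43 g [0.4806 0.0608 0.1781] x [-0.865  0.058 -0.499] y [-0.497  0.042  0.867] F [ 0.8  0.5 -3.2] op 0.645 q [ 0.45  1.2  -1.18  1.59  0.29  1.79  0.58]
side 1 to TCP [0.6422 0.0497 0.1559] d cm [  1.72  -0.13 -10.56] rot [ 1.67 17.46 -0.06] rows>= 1.7
```

>>> arm_command(moves=[0.4, 0, -1.5, 0.4, 4.3, 0, 0.4, 0, -1.5, 0.4, 4.3, 0, 0.4, 0, -2, 0.4, 4.3, 0, 0.4, 0, -2, 0.4, 4.3, 0, 0, 0, -1.5, 0, 0, 0])

```text
time_s: 29.05
ee_pos: [0.6373, 0.0568, 0.1774]
tool_rot: [0.103, -0.066, 0.709, 0.694]
wrist_force: [0.5, 1.2, -2.0]
opening: 0.64
```

>>> arm_command(moves=[0, 0, 0, 0, 0, 0])

```text
time_s: 29.18
ee_pos: [0.6366, 0.0579, 0.1772]
tool_rot: [0.102, -0.065, 0.706, 0.698]
wrist_force: [0.2, 0.4, -2.0]
opening: 0.644
```

Run:
```python
from h import *
rep()
go([.4795,.0614,.086],257.6,-4.1,side=1)
```

```text
t 29.18 g [0.4744 0.0665 0.1381] x [-0.971  0.051 -0.234] y [-0.234  0.017  0.972] F [ 0.2  0.4 -2. ] op 0.644 q [ 0.23  1.17 -0.68  1.53  0.04  1.85  0.94]
side 1 to TCP [0.6422 0.0497 0.1219] d cm [ 0.56 -0.82 -5.54] rot [ 0.3   1.13 -1.03] rows>= 0.9
```

>>> arm_command(moves=[0.3, -0.4, -1.5, 0.15, 0.5, -0.5, 0.25, -0.4, -1.5, 0.15, 0.5, -0.5, 0, 0, -1.5, 0, 0, 0, 0, 0, -0.7, 0, 0, 0, 0, 0, 0, 0, 0, 0])

```text
time_s: 29.8
ee_pos: [0.6417, 0.0484, 0.124]
tool_rot: [0.102, -0.05, 0.705, 0.7]
wrist_force: [0.7, -0.7, -2.5]
opening: 0.643
```

Run:
```python
from h import *
rep()
go([.4795,.0614,.083],257.6,-4.1,side=1)
```

```text
t 29.8 g [0.479  0.0603 0.0883] x [-0.974  0.071 -0.214] y [-0.213  0.015  0.977] F [ 0.7 -0.7 -2.5] op 0.643 q [ 0.23  1.24 -0.66  1.5   0.06  1.83  0.97]
side 1 to TCP [0.6422 0.0497 0.1189] d cm [ 0.05  0.13 -0.51] rot [-0.06 -0.06  0.06] rows>= 0.1
```

>>> arm_command(moves=[0, 0.1, -0.3, 0, 0, 0, 0, 0, -0.2, 0, 0, 0, 0, 0, 0, 0, 0, 0])

```text
time_s: 30.18
ee_pos: [0.642, 0.0494, 0.1199]
tool_rot: [0.102, -0.051, 0.705, 0.7]
wrist_force: [0.3, -0.0, -3.4]
opening: 0.644
```

>>> arm_command(moves=[0, 0, 0, 0, 0, 0, 0, 0, 0, 0, 0, 0, 0, 0, 0, 0, 0, 0, 0, 0, 0, 0, 0, 0, 0, 0, 0, 0, 0, 0], grip=0.77)

```text
time_s: 30.8
ee_pos: [0.642, 0.0493, 0.1198]
tool_rot: [0.102, -0.051, 0.705, 0.7]
wrist_force: [0.1, -0.5, -0.6]
opening: 0.769
```

>>> arm_command(moves=[1.5, -0.1, 0.5, 0, 0, 0, 3, -0.2, 1.5, 0, 0, 0, 3, -0.2, 2, 0, 0, 0, 0, 0, 4, 0, -4, 0, 0, 0, 4, 0, -4, 0])

```text
time_s: 31.42
ee_pos: [0.6884, 0.0369, 0.2553]
tool_rot: [0.202, -0.113, 0.689, 0.687]
wrist_force: [0.7, 0.6, -0.8]
opening: 0.77
```

Run:
```python
from h import *
rep()
d=snap("top","t9.png");cv2.imwrite("pics/t9c.png",cv2.resize(d["color"][:,:,::-1][150:320,190:420],None,fx=3.2,fy=3.2,interpolation=cv2.INTER_CUBIC))
```

```text
t 31.43 g [0.5393 0.0573 0.1829] x [-0.893  0.122 -0.434] y [-0.434  0.03   0.901] F [ 0.7  0.6 -0.8] op 0.77 q [-0.03  0.96 -0.11  1.45 -0.17  1.82  1.38]
```

View pics/t9c.png

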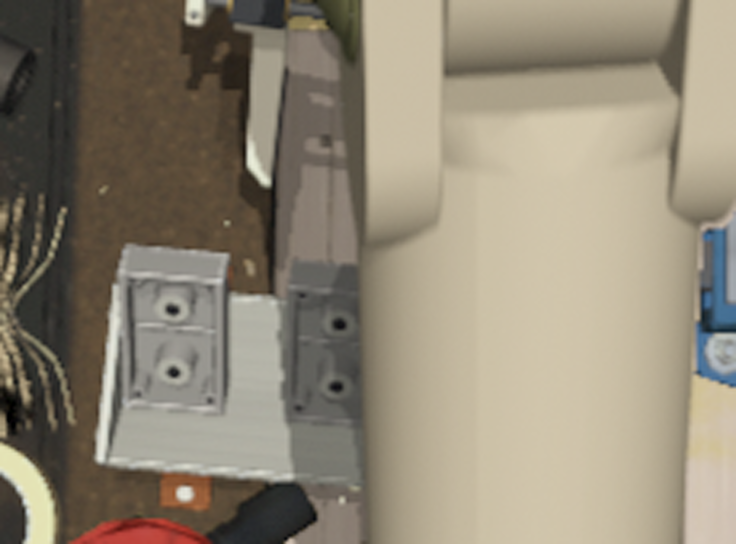

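Both bosses visible in the second cover (at (340,322) and (338,385)), so it is sound; gap to the checked one ≈36 mm. I'll push it along the fold with shut fingers.

Run:
```python
from h import *
P,T=go([.440,-.006,.17],180,-4.1,side=1)
go([.4404,-.006,.074],180,-4.1,P,T,side=1)
```

```text
side 1 to TCP [ 0.44  -0.006  0.337] d cm [-24.94  -4.3    7.56] rot [ -7.66 -63.33   1.73] rows>= 6.0
side 1 to TCP [ 0.4404 -0.006   0.241 ] d cm [ 0.04  0.   -9.6 ] rot [0. 0. 0.] rows>= 1.5
```

>>> arm_command(moves=[-2.5, -1.3, 3, -1.1, -9.05, 0.25, -3.5, -1.2, 2.5, -1.1, -9.05, 0.25, -3.5, -1, 2, -1.1, -9.05, 0.25, -3.8, -0.8, 1, -1.1, -9.05, 0.25, -3.8, 0, 0, -1.1, -9.05, 0.25], grip=0, newtons=10)

```text
time_s: 32.1
ee_pos: [0.5162, -0.0073, 0.3399]
tool_rot: [0.44, -0.386, 0.587, 0.559]
wrist_force: [0.8, -0.6, -0.1]
opening: 0.279
```

>>> arm_command(moves=[-3.8, 0, 0, -1.1, -9.05, 0.25, -3.8, 0, 0, -1.1, -9.05, 0.25, 0, 0, 0, 0, 0, 0])

```text
time_s: 32.48
ee_pos: [0.4378, -0.0068, 0.3394]
tool_rot: [0.515, -0.479, 0.521, 0.484]
wrist_force: [0.2, -0.6, 0.8]
opening: 0.009
```

Run:
```python
from h import *
rep()
go([.4404,-.006,.074],180,-4.1,side=1)
```

```text
t 32.48 g [ 0.4358 -0.0069  0.1724] x [-0.012 -0.    -1.   ] y [-0.997  0.073  0.012] F [ 0.2 -0.6  0.8] op 0.009 q [-0.06  0.37 -0.06  2.29  0.05  0.49  1.33]
side 1 to TCP [ 0.4404 -0.006   0.241 ] d cm [ 0.26  0.08 -9.84] rot [ 0.02 -0.69  0.08] rows>= 1.6
```

>>> arm_command(moves=[0.25, 0, -4, 0, -0.7, 0, 0, 0, -3.5, 0, 0, 0, 0, 0, -2.3, 0, 0, 0, 0, 0, 0, 0, 0, 0])

```text
time_s: 32.98
ee_pos: [0.4436, -0.0066, 0.239]
tool_rot: [0.516, -0.48, 0.52, 0.483]
wrist_force: [-3.8, 0.3, 1.7]
opening: 0.008
```

>>> arm_command(moves=[0.07, 1, 0, 0, 0, 0, 0.03, 0.5, 0, 0, 0, 0, 0.03, 0.5, 0, 0, 0, 0, 0.03, 0.4, 0, 0, 0, 0, 0, 0, 0, 0, 0, 0])

```text
time_s: 33.6
ee_pos: [0.4459, 0.0178, 0.2411]
tool_rot: [0.519, -0.482, 0.517, 0.481]
wrist_force: [-0.3, 0.8, 1.4]
opening: 0.003
```

Run:
```python
from h import *
rep()
s,T,g=st();f=np.array([.0717,.9974]);print("s",(g[:2]-[.4087,-.099])@f,"across",(g[:2]-[.4087,-.099])@[f[1],-f[0]])
```

```text
t 33.6 g [0.4463 0.0179 0.0741] x [ 0.002  0.    -1.   ] y [-0.997  0.073 -0.002] F [-0.3  0.8  1.4] op 0.003 q [-0.15  0.57 -0.02  2.36  0.06  0.21  1.26]
s 0.1192422436455869 across 0.02908263491801788
```

>>> arm_command(moves=[-0.3, 0.3, 0.2, 0, 0, 0, 0.03, 0.4, 0, 0, 0, 0, 0.03, 0.4, 0, 0, 0, 0, 0.03, 0.4, 0, 0, 0, 0, 0.03, 0.4, 0, 0, 0, 0])

```text
time_s: 34.22
ee_pos: [0.4438, 0.0365, 0.2429]
tool_rot: [0.518, -0.481, 0.518, 0.481]
wrist_force: [1.3, -0.9, 0.1]
opening: 0.0
```

>>> arm_command(moves=[0.03, 0.4, 0, 0, 0, 0, 0.03, 0.3, 0, 0, 0, 0, 0.02, 0.3, 0, 0, 0, 0, 0, 0, 0, 0, 0, 0])

```text
time_s: 34.72
ee_pos: [0.4444, 0.0465, 0.2429]
tool_rot: [0.518, -0.482, 0.518, 0.481]
wrist_force: [-0.2, 0.5, -0.0]
opening: 0.003
```

Run:
```python
from h import *
rep()
s,T,g=st();f=np.array([.0717,.9974]);print("s",(g[:2]-[.4087,-.099])@f,"across",(g[:2]-[.4087,-.099])@[f[1],-f[0]])
d=snap("top","t10.png")
g=cv2.cvtColor(d["color"],cv2.COLOR_RGB2GRAY)
# profile along fold direction at rim height near cover middle
for v in (262,268,272): print(v,g[v,225:330].tolist())
```

```text
t 34.73 g [0.4446 0.0466 0.0759] x [ 0.001  0.    -1.   ] y [-0.997  0.073 -0.001] F [-0.2  0.5 -0. ] op 0.003 q [-0.22  0.57 -0.02  2.36  0.04  0.21  1.22]
s 0.14775882834872484 across 0.02535009675849993
262 [137, 136, 137, 138, 138, 140, 140, 142, 141, 143, 142, 142, 143, 144, 144, 146, 145, 146, 146, 146, 147, 147, 148, 148, 149, 149, 149, 149, 152, 152, 152, 152, 153, 153, 153, 153, 154, 154, 154, 155, 155, 156, 155, 156, 156, 157, 158, 158, 158, 158, 158, 159, 159, 159, 160, 160, 160, 161, 162, 161, 161, 162, 162, 162, 162, 163, 163, 163, 163, 164, 163, 164, 165, 165, 166, 166, 166, 166, 166, 167, 167, 167, 163, 151, 142, 132, 99, 71, 111, 149, 168, 174, 176, 176, 176, 176, 176, 177, 177, 177, 177, 177, 177, 178, 178]
268 [151, 151, 152, 152, 153, 153, 153, 154, 154, 155, 155, 155, 156, 156, 157, 156, 156, 157, 157, 158, 158, 158, 158, 159, 159, 159, 161, 161, 161, 161, 162, 162, 162, 162, 162, 162, 163, 163, 163, 163, 164, 164, 164, 164, 165, 165, 166, 166, 165, 167, 166, 167, 167, 167, 168, 168, 168, 168, 167, 168, 168, 169, 169, 169, 170, 170, 169, 170, 169, 171, 170, 172, 172, 171, 171, 172, 172, 172, 172, 172, 172, 173, 174, 172, 160, 142, 137, 111, 74, 87, 136, 167, 177, 179, 180, 180, 181, 180, 181, 181, 181, 181, 181, 181, 182]
272 [157, 158, 158, 158, 159, 159, 159, 160, 160, 161, 161, 161, 161, 162, 162, 162, 163, 163, 163, 163, 164, 164, 163, 164, 165, 165, 166, 166, 166, 166, 166, 167, 167, 167, 167, 168, 168, 169, 168, 168, 168, 168, 168, 169, 169, 169, 169, 169, 170, 170, 170, 171, 172, 172, 171, 172, 172, 172, 171, 172, 172, 173, 173, 173, 173, 173, 174, 174, 175, 174, 174, 174, 175, 175, 175, 175, 176, 176, 176, 176, 175, 177, 177, 177, 176, 162, 145, 139, 109, 71, 91, 141, 171, 180, 182, 182, 182, 183, 183, 183, 183, 183, 183, 183, 184]
```

>>> arm_command(moves=[0.01, 0.2, 0, 0, 0, 0, 0.01, 0.2, 0, 0, 0, 0, 0.01, 0.2, 0, 0, 0, 0, 0.01, 0.1, 0, 0, 0, 0])

```text
time_s: 35.28
ee_pos: [0.4449, 0.0533, 0.2429]
tool_rot: [0.518, -0.481, 0.518, 0.481]
wrist_force: [0.2, -1.7, 0.5]
opening: 0.003
```

>>> arm_command(moves=[0.01, 0.1, 0, 0, 0, 0, 0.01, 0.1, 0, 0, 0, 0, 0, 0, 0, 0, 0, 0])

```text
time_s: 35.65
ee_pos: [0.445, 0.0547, 0.2429]
tool_rot: [0.518, -0.481, 0.518, 0.481]
wrist_force: [-0.1, -4.9, -0.7]
opening: 0.004
```

>>> arm_command(moves=[0.01, 0.1, 0, 0, 0, 0, 0, 0.1, 0, 0, 0, 0, 0, 0, 0, 0, 0, 0])

```text
time_s: 36.02
ee_pos: [0.445, 0.0552, 0.2429]
tool_rot: [0.518, -0.481, 0.519, 0.48]
wrist_force: [0.2, -12.9, 0.4]
opening: 0.002
```

>>> arm_command(moves=[0.01, 0.1, 0, 0, 0, 0, 0, 0.1, 0, 0, 0, 0, 0, 0, 0, 0, 0, 0])

```text
time_s: 36.4
ee_pos: [0.4449, 0.0557, 0.2429]
tool_rot: [0.518, -0.481, 0.521, 0.479]
wrist_force: [1.3, -21.0, 2.5]
opening: 0.005
```

Run:
```python
from h import *
rep()
s,T,g=st();f=np.array([.0717,.9974]);print("s",(g[:2]-[.4087,-.099])@f,"across",(g[:2]-[.4087,-.099])@[f[1],-f[0]])
d=snap("wrist","w11.png");s=snap("side","s11.png")
# side-view gap profile: project points along fold at upper end
```

```text
t 36.4 g [0.4449 0.055  0.0759] x [-0.001 -0.004 -1.   ] y [-0.997  0.08   0.   ] F [  1.3 -21.    2.5] op 0.005 q [-0.25  0.57 -0.01  2.35  0.04  0.22  1.2 ]
s 0.1562067698659918 across 0.025019068742277602
```

Force rose at s≈156 mm, exactly where the three bodies should meet the stop. Backing off and lifting clear.

>>> arm_command(moves=[0, -0.3, 0, 0, 0, 0, 0, -0.4, 0, 0, 0, 0, -0.1, -1.5, 0, 0, 0, 0, -0.1, -2, 0.5, 0, 0, 0, 0, -2, 3, 0, 0, 0])

```text
time_s: 37.12
ee_pos: [0.4429, -0.0037, 0.2772]
tool_rot: [0.517, -0.481, 0.518, 0.482]
wrist_force: [0.2, 0.1, 0.7]
opening: 0.007
```

>>> arm_command(moves=[0, -2, 4, 0, 0, 0, 0, -4, 4, 0, 0, 0, 0, -5, 3, 0, 0, 0, 0, -5, 1, 0, 0, 0, 0, -5, 0, 0, 0, 0])

```text
time_s: 37.75
ee_pos: [0.4427, -0.2149, 0.3992]
tool_rot: [0.519, -0.482, 0.517, 0.48]
wrist_force: [-0.3, 0.1, 0.1]
opening: 0.008
```

Run:
```python
from h import *
rep()
d=snap("top","t12.png");s=snap("side","s12.png")
a=d["color"][140:400,150:560];b=s["color"][190:350,370:540]
cv2.imwrite("pics/c12.png",np.vstack([cv2.resize(a,(800,507),interpolation=cv2.INTER_CUBIC)])[:,:,::-1])
# bystanders: compare with first pictures
o=cv2.imread("pics/top0.png")[:,:,::-1].astype(int);n=d["color"].astype(int)
for nm,(u,v,w,h) in dict(tape=(150,285,60,60),elbow=(155,155,50,40),jar=(445,150,50,48),checked=(222,226,42,55)).items():
    print(nm,np.abs(o-n)[v:v+h,u:u+w].mean().round(2))
```

```text
t 37.75 g [ 0.4434 -0.2151  0.2322] x [ 0.004 -0.001 -1.   ] y [-0.997  0.074 -0.004] F [-0.3  0.1  0.1] op 0.008 q [ 0.39  0.33 -0.07  2.13  0.04  0.68  1.79]
tape 8.59
elbow 6.15
jar 11.25
checked 14.88
```

View pics/c12.png

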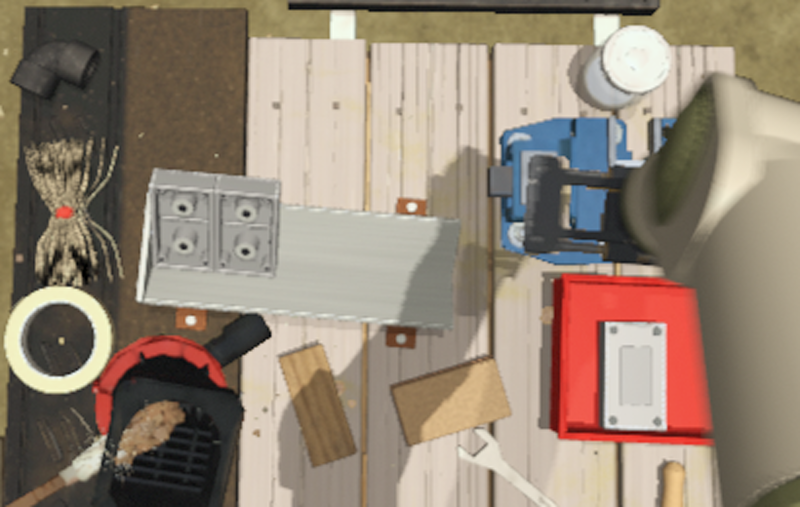

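Final picture: both sound covers side by side at (184,222) and (248,225), touching, with two bosses each. The faulty one lies flat in the bin at (635,375), and the bystanders look to be in place. A last shift check follows, then hand-in.

Run:
```python
from h import *
G=lambda f:cv2.imread("pics/"+f,0)
o,n=G("top0.png"),G("t12.png")
for nm,(u,v,w,h) in dict(tape=(152,287,54,54),elbow=(155,155,45,38),jar=(446,150,50,46),checked=(222,226,38,52)).items():
    r=cv2.matchTemplate(n[v-6:v+h+6,u-6:u+w+6],o[v:v+h,u:u+w],cv2.TM_CCOEFF_NORMED);_,m,_,l=cv2.minMaxLoc(r);print(nm,"shift px",l[0]-6,l[1]-6,round(m,3))
rep();manip.close_job()
```

```text
tape shift px 0 0 1.0
elbow shift px 0 0 0.998
jar shift px 0 0 1.0
checked shift px 0 0 0.976
t 37.85 g [ 0.4425 -0.2185  0.2313] x [ 0.002 -0.002 -1.   ] y [-0.997  0.081 -0.002] F [ 0.5  0.7 -1. ] op 0.008 q [ 0.39  0.33 -0.07  2.13  0.04  0.68  1.79]
the job is handed in; nothing more can be done
```

I turned both covers over into the cradle, put the faulty one in the red bin and left the sound one turned up against the checked cover. The job was handed in at 37.9 s of the 72 s allowed.

- **Faulty cover:** it was the right-hand one. Once it was seated in the V, the picture showed only one boss, and it now lies flat, well inside the bin. My first grip on it was not workable because joint 6 was near its limit, so I set it down and regripped it from the far side.
- **Sound cover:** it showed both bosses. I pushed it about 36 mm along the fold until the force rose at the expected place, to about 21 N at the end. The last top picture shows it touching the checked cover.
- **Last checks:** the checked cover, jar, elbow and tape show no shift, to the nearest pixel (about 2 mm), against the first picture. The gripper is empty and clear of everything. No check failed.
- **Not checked:** contact between the two covers rests on the force rise and the top view; I had no closer view to measure the gap.

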